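# Clip the slide carrier to the drying stand

### The job

Pick up the wet slide carrier by the grip on top of its snap hook and clip the hook onto the eye of the drying stand: gently push the eye's front bar in through the sprung gate until the gate snaps shut behind it. Leave the carrier hanging upright and still from the bar, inside the crown of its hook, let go of it, and leave the other things on the bench where they are.

Things in the scene. Friction and masses are not known exactly. Their poses are not given: they have to be found in the camera images.
- carrier: Loose steel microscope-slide carrier, 0.18-0.29 kg: a rack 44 mm (own x) by 70 mm (own y), 60 mm high, with a rigid snap hook standing on it in its x-z plane, bent from 10 mm round bar, 176 mm tall in all. Spine on the -x side, crown on top, mouth with lip and gate on the +x side. Room in the hook: x -12 (spine) to 20 mm (gate), z 75 to 130 mm. Origin under the middle of the base, z up.
- grip (a point): Point in the grey plastic grip block on top of the hook (26 mm along x, 14 mm along y, z 138 to 176 mm above the carrier's origin), on its middle line, 160 mm above the carrier's origin. Pinch it here from above across the 14 mm. Axes as the carrier's.
- lip (a point): On the underside of the hook's lip, 34 mm from the carrier's middle along own +x, 122 mm above its origin. The lip is a 10 mm bar, straight and level from x = 20 to 38 mm, then flaring 4 mm up to its end at x = 51 mm. The rack (x to 22 mm) and gate (to 28 mm) stand farther back, so the lip can be lowered onto a bar below it. Axes as the carrier's.
- crown (a point): Where the centre of an 8 mm bar lies when the carrier hangs from it: in the hook, straight above the carrier's origin, 126 mm up. The crown's inside peaks here, 8 mm higher than the lip's underside, so it catches the bar. Axes as the carrier's.
- gate (a joint): Sprung gate: 7 mm round finger, hinge at its foot (carrier x = 24, z = 83 mm), tip 1.5 mm below the lip. 0 = shut (upright), grows inward to its stop at 0.72 rad; springs shut. A bar pushed in with its top 0 to 2 mm under the lip takes 3 to 6 N, tilts it 0.6 rad and wedges over the tip, dragging the hook down with up to 12 N; it snaps shut once the bar is under the crown. A lower bar jams.
- stand: Fixed steel drying stand: drip tray 190 x 100 x 12 mm; post 12 mm thick, 250 mm high, 95 mm behind the origin along own +x. A clamp on the post carries the eye, a closed level loop of 8 mm round bar. Its front bar, along own y (60 mm free between the side bars, 70 mm free behind it), runs straight above the origin, which is on the bench. Approach along own +x, the carrier's +x the same way.
- eye_nominal (a point): Nominal centre of the eye's front bar, 200 mm straight above the stand's origin, axes as the stand's. The clamp was set by hand: the true bar lies up to 30 mm straight above or below this point, and no reading tells which; feel or look for it. The eye is rigid; do not push it with more than 20 N.
- small_beaker: small clear glass beaker, 48 mm across, 55 mm tall; origin under its middle; leave alone
- dish_a: closed clear petri dish, 88 mm across, 14 mm high; origin under its middle; leave alone
- dish_b: a second closed clear petri dish, 88 mm across, 14 mm high; origin under its middle; leave alone
- tweezers: steel tweezers lying flat, about 125 mm long along own x, 6 mm high; leave alone
- reagent: amber jar with a blue cap, 56 mm across, 110 mm tall; origin under its middle; leave alone
Things that resemble listed ones, but are neither listed nor needed, are in the scene too. What is shaped like the carrier but yellow is not meant.

How it is judged:
By the outcome, as a careful person would: the job done as asked, in the order asked, and still so for the second after the job is handed in, with the robot touching nothing.
It also fails if it takes over 62 s, if anything falls off the work surface, if the arm or the gripper's body presses on something with over 40 N, if the wrist force passes 120 N, or if a joint passes its speed limit or range.

### The arm

A 7-joint arm with a two-finger parallel gripper is mounted at the origin on the work surface. World frame = base frame: x ahead of the robot, y to its left, z up, the work surface at z = 0. Lengths are in m, angles in rad, forces in N, time in s.
With the tool pointing down it reaches from about 0.425 to 0.925 m from the base axis. Payload 6.8 kg.
Tool frame: the origin (TCP) lies where the fingers leave the gripper's body, on its centre line; the fingertips stand 73 mm ahead of it and the grasp point (between the pads) lies 54 mm ahead of it; z points along the fingers, y is the line along which they close (so a half turn about z gives the same grasp; the last joint's range is limited). The gripper opens to 85 mm and grips with 20 to 120 N. Pads are 22 mm wide; open, the fingers measure 114 mm over their backs; the gripper's body (76 mm by 85 mm) begins 54 mm behind the grasp point. The pads swing forward as they close: fully open they stand 13 mm farther back than shut.
Start: joints at [1.184, 0.477, 0.022, 1.555, -0.011, 1.109, -0.083], TCP at [0.186, -0.649, 0.304] pointing down, gripper open.
Joint ranges: [-2.96, 2.96], [-0.34, 2.1], [-1.41, 1.46], [0.24, 2.44], [-1.37, 4.51], [0.17, 1.92], [-2.96, 2.96]. Speed limits (rad/s): [2.39, 2.39, 3.14, 3.14, 3.14, 3.14, 3.14].

### API

Orientations are given as a rotation vector (axis times angle).
In Python, from bench import r, grab_frame, camera_info gives the robot as it stands.
- The arm moves only by the shell command python3 -m pendant 'ROWS' [OPENING] [FORCE]. ROWS is a JSON list of rows, 1 to 5 of them, each of 6 numbers: dx, dy, dz in m, then a rotation vector rx, ry, rz in rad; each row is the pose to reach, as a shift and turn from the pose commanded when the command began, along the tool's axes at that moment; what a row does not reach only later rows make up. A row lasts 1/10 s, in which the tool goes at most 0.05 m and 0.15 rad, less where a joint would pass 70% of its speed; a pose out of reach is approached as far as the arm can. OPENING is the finger opening in m, set as the command begins (- or left out keeps the last). The fingers move at their own pace and stop on an object; FORCE is the grip in N (left out, the last holds). Time passes only in rows, so rows that do not move let the fingers close. It prints the time, the measured TCP pose, the force, the opening and the grip force at its end. Input that does not fit is refused with a message, and nothing moves.
- r.get_obs(): the state, without advancing time (a new reading comes with each control period).
- grab_frame(name): name is "scene" or "side" or "wrist"; returns (picture, depth): 400x640x3 uint8, blue, green, red; 400x640 float32, m along the optical axis (not along the pixel's ray), 0 where there is no reading.
- camera_info(name): a dict with "camera_matrix" (3x3 intrinsics, pixels), "R" (3x3) and "t" (3): a world point X has camera coordinates R X + t. Camera axes: x right, y down, z forward; pixel columns grow to the right and rows downward; lengths in m; the calibration is good to about 2 mm. A picture is of the moment at which its call begins: read the wrist's pose just before it. camera_info takes no time and is no camera call; for the wrist camera it gives the pose at the moment of the call.
- r.hand_in(): hands the job in; it is judged then, once.
The state is a dict: "clock": time; "joints": joint angles; "qvel": joint speeds; "tau": joint torques, N m; "tcp_pos": TCP position; "orientation": TCP orientation; "contact_force": force on the tool from outside, world axes, zero at the start; "moment": the same for the moment, N m; "grip_width": finger opening in m; "gripper_force": force on a finger pad.
Only numpy, scipy, OpenCV 4.12 (cv2) and the standard library are available. Lean on these libraries where they do the work, as an engineer would, in place of code of your own. Each camera call takes 0.05 s, during which the arm holds its last target. There are 200 camera calls.

## Working session

There is one attempt and no reset: what is moved stays moved. The work goes in short steps, Python scripts to look and compute and a shell command to move; the robot and the scene stay as the last step left them, time stands still between calls to the robot, and variables do not carry over. Pictures are saved under pics/ and viewed, at most 10 in all, crops included, and the job is handed in when it is done.

```bash
mkdir -p pics; ls
python3 - <<'E'
from bench import r, grab_frame, camera_info
import cv2, numpy as np
for n in("scene","side"):
    im,d=grab_frame(n); cv2.imwrite(f"pics/{n}0.png",im); np.savez(f"pics/{n}0.npz",im=im,d=d)
    c=camera_info(n); print(n,-c["R"].T@c["t"],c["R"][2],c["camera_matrix"][0,0])
o=r.get_obs();print(o)
E
```

```text
pics
scene [1.3530535  0.15355411 1.30067528] [-0.5796224  -0.096112   -0.80919735] 516.0731323520421
side [0.2009612  1.01881728 0.84442   ] [ 0.27748899 -0.78815349 -0.54937595] 474.20789433377047
{'clock': 0.1, 'joints': array([ 1.18391374,  0.47770351,  0.02233231,  1.55634725, -0.01153626,
        1.10932465, -0.08308632]), 'qvel': array([ 0.0019019 , -0.00111748,  0.00013499, -0.00422229, -0.0001018 ,
        0.00105969,  0.00020046]), 'tau': array([ 4.81621057e-03, -5.97756422e+01,  1.61371775e+00, -2.81953794e+01,
        1.27825429e-02,  5.00193695e-03,  2.88025501e-05]), 'tcp_pos': array([ 0.18564546, -0.64853133,  0.30303423]), 'orientation': array([-3.10950557e+00, -4.36309677e-01,  4.89633007e-04]), 'contact_force': array([-0.01801224, -0.00201205, -0.04480695]), 'moment': array([ 0.05402913, -0.0339946 , -0.01543427]), 'gripper_force': 0.0, 'grip_width': 0.08562489469793985}
```

View pics/scene0.png

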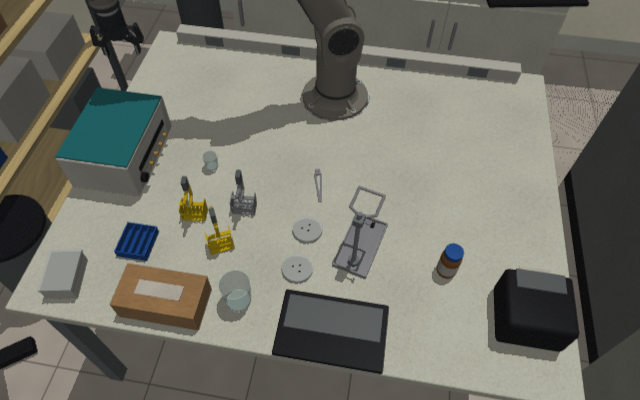

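View pics/side0.png

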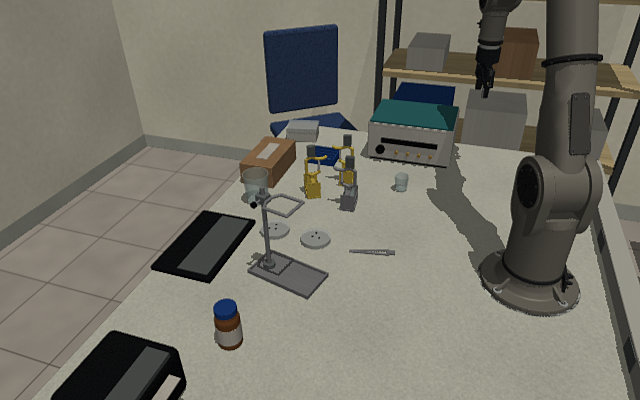

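Scene picture: the steel carrier is at (243,195). Look-alikes are the yellow ones at (192,205) and (219,235). The stand's eye is at (368,203) and its post at (357,235). I choose the grey steel one and check it with a close crop.

```bash
cat > h.py <<'E'
import numpy as np, cv2
from bench import r, grab_frame, camera_info
def cloud(n,d,c=None):
    c=c or camera_info(n);K=c["camera_matrix"];v,u=np.mgrid[:400,:640]
    P=np.stack([(u-K[0,2])/K[0,0]*d,(v-K[1,2])/K[1,1]*d,d],-1)
    return (P-c["t"])@c["R"]
def ray(n,u,v,c=None):
    c=c or camera_info(n);K=c["camera_matrix"]
    return -c["R"].T@c["t"],c["R"].T@np.array([(u-K[0,2])/K[0,0],(v-K[1,2])/K[1,1],1])
def onplane(n,u,v,z,c=None):
    o,d=ray(n,u,v,c);return o+d*(z-o[2])/d[2]
def tri(A,B):
    (o1,d1),(o2,d2)=A,B
    s=np.linalg.lstsq(np.stack([d1,-d2],1),o2-o1,rcond=None)[0]
    p,q=o1+s[0]*d1,o2+s[1]*d2;return (p+q)/2,np.linalg.norm(p-q)
E
python3 - <<'E'
from h import *
S=np.load("pics/scene0.npz");T=np.load("pics/side0.npz")
a=cv2.resize(S["im"][160:225,215:280],(390,390),interpolation=2)
b=cv2.resize(T["im"][145:215,325:395],(390,390),interpolation=2)
c=cv2.resize(S["im"][180:285,325:395],(260,390),interpolation=2)[:, :]
cv2.imwrite("pics/crop1.png",np.hstack([a,b[:, :390]])[:,:800])
for n,Z in(("scene",S),("side",T)):
    P=cloud(n,Z["d"])
    box={"scene":(165,220,225,262),"side":(148,212,338,360)}[n]
    Q=P[box[0]:box[1],box[2]:box[3]].reshape(-1,3); Q=Q[Q[:,2]>.01]
    print(n,"carrier",Q.min(0),Q.max(0))
    for lo,hi in((.01,.06),(.06,.075),(.075,.135),(.14,.2)):
        q=Q[(Q[:,2]>lo)&(Q[:,2]<hi)]
        if len(q)>3: print(lo,len(q),q.mean(0).round(4),q.min(0).round(3),q.max(0).round(3))
    box={"scene":(180,285,325,395),"side":(190,300,240,330)}[n]
    Q=P[box[0]:box[1],box[2]:box[3]].reshape(-1,3)
    for lo,hi in((.006,.02),(.15,.185),(.185,.24)):
        q=Q[(Q[:,2]>lo)&(Q[:,2]<hi)]
        if len(q)>3:
            rc=cv2.minAreaRect(q[:,:2].astype(np.float32));print("stand",lo,len(q),rc,q[:,2].mean(), q.min(0).round(3),q.max(0).round(3))
E
```

```text
scene carrier [ 0.39238347 -0.23455945  0.01004033] [1.3530535  0.15355411 1.30067528]
0.01 278 [ 0.5311 -0.1966  0.0364] [ 0.392 -0.235  0.01 ] [ 0.554 -0.161  0.06 ]
0.06 55 [ 0.5281 -0.1951  0.0632] [ 0.506 -0.232  0.06 ] [ 0.551 -0.161  0.075]
0.075 101 [ 0.537  -0.1963  0.1045] [ 0.508 -0.203  0.076] [ 0.574 -0.19   0.135]
0.14 94 [ 0.5308 -0.1966  0.1663] [ 0.513 -0.205  0.141] [ 0.542 -0.19   0.182]
stand 0.006 923 ((0.5368751287460327, 0.15575438737869263), (0.35478049516677856, 0.2123965620994568), 7.580408573150635) 0.009516194044448074 [0.355 0.03  0.006] [0.725 0.269 0.02 ]
stand 0.15 32 ((0.6535134315490723, 0.1500169336795807), (0.006483901292085648, 0.011752828024327755), 15.99657154083252) 0.16651733815379455 [0.649 0.144 0.153] [0.656 0.155 0.184]
stand 0.185 462 ((0.6092701554298401, 0.15995867550373077), (0.07683742791414261, 0.11720284074544907), 77.6130599975586) 0.22400165339817704 [0.545 0.12  0.186] [0.669 0.208 0.239]
side carrier [ 0.2009612  -0.51255444  0.01006571] [0.65480921 1.01881728 0.84442   ]
0.01 478 [ 0.5391 -0.2327  0.0377] [ 0.501 -0.513  0.01 ] [ 0.655 -0.155  0.06 ]
0.06 44 [ 0.534  -0.2103  0.0654] [ 0.517 -0.339  0.06 ] [ 0.588 -0.161  0.075]
0.075 216 [ 0.5432 -0.2384  0.1061] [ 0.503 -0.347  0.075] [ 0.601 -0.185  0.135]
0.14 112 [ 0.5255 -0.1946  0.1616] [ 0.513 -0.208  0.141] [ 0.539 -0.187  0.179]
stand 0.006 1958 ((0.655867874622345, 0.025785863399505615), (0.26143646240234375, 0.49960988759994507), 23.284378051757812) 0.012465970227876202 [ 0.487 -0.242  0.006] [0.842 0.235 0.02 ]
stand 0.15 54 ((0.6473105549812317, 0.1524309366941452), (0.011489861644804478, 0.0098175760358572), 32.26217269897461) 0.1681293204049548 [0.643 0.146 0.151] [0.655 0.158 0.185]
stand 0.185 504 ((0.6077728271484375, 0.16003082692623138), (0.08107195794582367, 0.11481133103370667), 76.8758316040039) 0.22285238687314934 [0.546 0.12  0.185] [0.666 0.21  0.24 ]
```

View pics/crop1.png

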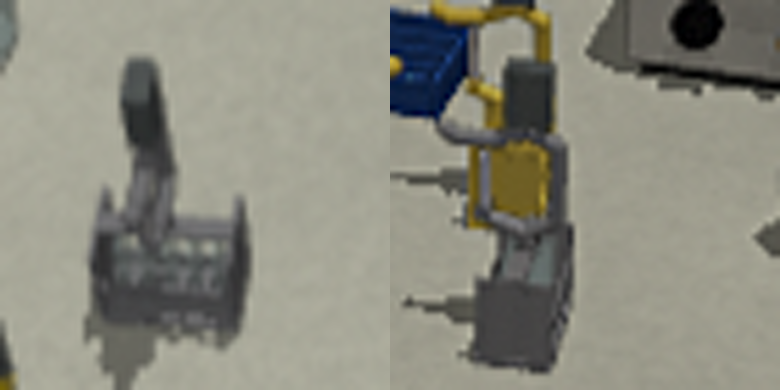

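The crop confirms it: a grey steel hook with its lip pointing to world +x (left in the side view). I'll refine the yaw of the carrier and stand, and the bar's position and height.

Run:
```python
from h import *
for n in("scene","side"):
    Z=np.load(f"pics/{n}0.npz");P=cloud(n,Z["d"]).reshape(-1,3)
    im=Z["im"].reshape(-1,3).astype(int); P[im.max(1)-im.min(1)>60]=9
    B=lambda x0,x1,y0,y1,z0,z1:P[(P[:,0]>x0)&(P[:,0]<x1)&(P[:,1]>y0)&(P[:,1]<y1)&(P[:,2]>z0)&(P[:,2]<z1)]
    q=B(.47,.60,-.25,-.14,.03,.064);rc=cv2.minAreaRect(q[:,:2].astype(np.float32));print(n,"rack",len(q),rc)
    q=B(.47,.60,-.25,-.14,.142,.2);rc=cv2.minAreaRect(q[:,:2].astype(np.float32));print("grip",len(q),rc,np.percentile(q[:,2],[50,95,100]))
    q=B(.47,.60,-.25,-.14,.112,.138);
    for x in np.arange(.5,.59,.01):
        s=q[(abs(q[:,0]-x)<.005)]
        if len(s):print("hook x%.3f n%d y%.4f zmax%.4f"%(x,len(s),s[:,1].mean(),s[:,2].max()))
    q=B(.53,.635,.1,.23,.18,.26)
    th=np.radians(-13);Q=np.c_[q[:,0]*np.cos(th)+q[:,1]*np.sin(th),-q[:,0]*np.sin(th)+q[:,1]*np.cos(th),q[:,2]]
    u0=np.percentile(Q[:,0],1)
    f=Q[Q[:,0]<u0+.012]; f=f[abs(f[:,1]-np.median(f[:,1]))<.03]
    print("front bar",len(f),"u",np.percentile(f[:,0],[5,50,95]),"slope",np.polyfit(f[:,1],f[:,0],1)[0],"z",np.percentile(f[:,2],[5,50,95,100]),"v",Q[:,1].min(),Q[:,1].max())
    g=q[q[:,0]>.57];m=np.polyfit
    L=Q[(Q[:,0]>u0+.02)&(Q[:,0]<u0+.065)]; mid=(L[:,1].min()+L[:,1].max())/2
    for s in(-1,1):
        l=L[(L[:,1]-mid)*s>.02];print("side bar",len(l),"v",l[:,1].mean(),l[:,1].min(),l[:,1].max(),"slope",np.polyfit(l[:,0],l[:,1],1)[0],"z",np.percentile(l[:,2],[5,50,95]))
    t=B(.5,.75,.08,.24,.008,.016);t=t[:, :2];rc=cv2.minAreaRect(t.astype(np.float32));print("tray",len(t),rc)
```

```text
scene rack 226 ((0.5263528227806091, -0.19826947152614594), (0.05219531059265137, 0.07191386073827744), 6.60156774520874)
grip 93 ((0.5274490714073181, -0.19767674803733826), (0.0290248803794384, 0.014255605638027191), 2.751251459121704) [0.16952237 0.18032282 0.18234872]
hook x0.510 n5 y-0.1966 zmax0.1287
hook x0.540 n13 y-0.1969 zmax0.1375
hook x0.550 n10 y-0.1956 zmax0.1342
hook x0.560 n12 y-0.1937 zmax0.1364
hook x0.570 n8 y-0.1935 zmax0.1375
hook x0.580 n1 y-0.1945 zmax0.1356
front bar 72 u [0.50066219 0.50588929 0.50905471] slope 0.010482702595862916 z [0.21830471 0.22308089 0.22785405 0.23071761] v 0.2544607704080727 0.3304034445487759
side bar 44 v 0.25861063182347555 0.254543599854617 0.2621304683456558 slope -0.01686575668580172 z [0.2196415  0.22310178 0.22746271]
side bar 48 v 0.32640873263304365 0.322036828045415 0.3304034445487759 slope 0.006194010812234693 z [0.22004601 0.22438186 0.2277084 ]
tray 421 ((0.6059334874153137, 0.1630401760339737), (0.20992815494537354, 0.14644122123718262), 2.4220519065856934)
side rack 244 ((0.5254395604133606, -0.19630038738250732), (0.0
[... 384 characters left out ...]
.1356
hook x0.550 n14 y-0.1947 zmax0.1336
hook x0.560 n11 y-0.1928 zmax0.1337
hook x0.570 n11 y-0.1921 zmax0.1368
hook x0.580 n2 y-0.1930 zmax0.1329
front bar 69 u [0.50035758 0.50296412 0.50732002] slope 0.03552669357661506 z [0.21916894 0.22237543 0.22511699 0.22617426] v 0.25210504318635685 0.3332214213008364
side bar 52 v 0.25968899741064294 0.25210504318635685 0.26310504695275416 slope -0.024844288007591808 z [0.21818713 0.22216463 0.22516413]
side bar 56 v 0.3278147007831225 0.3219936404633261 0.3332214213008364 slope -0.02418045148671761 z [0.21802348 0.22249371 0.22490984]
tray 419 ((0.5912015438079834, 0.163145512342453), (0.10475584119558334, 0.1936197727918625), 75.99040985107422)
```

```bash
python3 - <<'E'
from h import *
Z=np.load("pics/scene0.npz");P=cloud("scene",Z["d"]).reshape(-1,3);im=Z["im"].reshape(-1,3).astype(int)
q=P[(P[:,1]>-.75)&(P[:,1]<-.25)&(P[:,0]>.1)&(P[:,0]<.6)&(P[:,2]<.5)&(P[:,2]>.03)]
for y in np.arange(-.7,-.25,.1):
    s=q[abs(q[:,1]-y)<.05];print(round(y,2),len(s), s[:,2].max() if len(s) else 0, s.min(0).round(2),s.max(0).round(2))
hsv=cv2.cvtColor(Z["im"],cv2.COLOR_BGR2HSV);m=cv2.inRange(hsv,(20,120,60),(35,255,255))
k,l,st,c=cv2.connectedComponentsWithStats(m)
for i in range(1,k):
    if st[i,4]>60:
        s=P[(l==i).ravel()];print(c[i],np.median(s,0),s.min(0),s.max(0))
E
python3 -m pendant '[[0.04,-0.03,-0.02,0,0,0],[0.08,-0.06,-0.05,0,0,0],[0.12,-0.09,-0.08,0,0,0.05],[0.16,-0.12,-0.1,0,0,0.1],[0.2,-0.15,-0.1,0,0,0.19]]' .085 20
python3 -c "from h import *;c=camera_info('wrist');print(-c['R'].T@c['t'],c['R'],c['camera_matrix'])"
```

```text
-0.7 3294 0.4596160392651178 [ 0.18 -0.74  0.03] [ 0.55 -0.65  0.46]
-0.6 4314 0.46053951964486484 [ 0.15 -0.65  0.03] [ 0.55 -0.55  0.46]
-0.5 2681 0.16576857803377745 [ 0.24 -0.55  0.03] [ 0.55 -0.5   0.17]
-0.4 135 0.06646450298659703 [ 0.36 -0.38  0.03] [ 0.6  -0.35  0.07]
-0.3 488 0.18136918469093088 [ 0.36 -0.35  0.03] [ 0.6  -0.3   0.18]
[192.06315789 208.47894737] [ 0.58336244 -0.33565772  0.03705716] [ 0.49613419 -0.3849727  -0.00296659] [1.3530535  0.15355411 1.30067528]
[219.39344262 241.05327869] [ 0.66977084 -0.22830743  0.01262179] [ 0.6033245  -0.28480573 -0.00430693] [1.3530535  0.15355411 1.30067528]
clock: 0.6
tcp_pos: [0.324, -0.4669, 0.4031]
orientation: [3.136, 0.133, 0.003]
contact_force: [0.5, -1.1, 0.1]
grip_width: 0.0846
gripper_force: 0.0
[ 0.38933416 -0.46061292  0.47281157] [[ 0.08461643 -0.99640659  0.0037376 ]
 [-0.96319253 -0.08083417  0.25637079]
 [-0.25514742 -0.02529321 -0.96657128]] [[353.95927323   0.         319.50897947]
 [  0.         353.95927323 199.64875582]
 [  0.           0.           1.        ]]
```

```bash
python3 -m pendant '[[0.033,-0.036,0,0,0,0],[0.066,-0.072,0,0,0,0],[0.099,-0.108,0,0,0,0],[0.132,-0.144,0,0,0,0]]' .05 >/dev/null
python3 -m pendant '[[0.03,-0.033,0,0,0,0],[0.06,-0.066,0.01,0,0,0],[0.079,-0.091,0.02,0,0,0],[0.079,-0.091,0.02,0,0,0],[0.079,-0.091,0.02,0,0,0]]'
cat > look.py <<'E'
from h import *
import sys
o=r.get_obs();c=camera_info("wrist");im,d=grab_frame("wrist")
n=sys.argv[1];cv2.imwrite(f"pics/{n}.png",im);np.savez(f"pics/{n}.npz",im=im,d=d,R=c["R"],t=c["t"],K=c["camera_matrix"])
print(o["tcp_pos"],o["orientation"],o["clock"])
E
python3 look.py w1
```

```text
clock: 1.5
tcp_pos: [0.5125, -0.2143, 0.3802]
orientation: [-3.138, -0.142, 0.002]
contact_force: [-0.8, -0.4, -0.5]
grip_width: 0.0501
gripper_force: 0.0
[ 0.512467   -0.21431556  0.38015625] [-3.13809555e+00 -1.42111422e-01  2.40243384e-03] 1.5
```

View pics/w1.png

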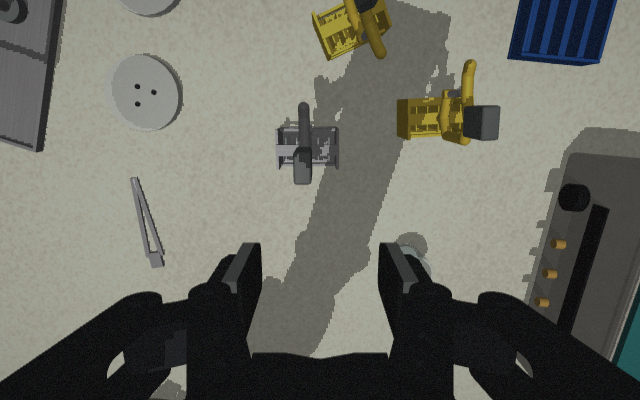

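Wrist view: the carrier is centred around (303,150), with its grip end at (302,175) and hook lip pointing up at (304,105). Tweezers, dish and the yellow ones are well clear.

```bash
cat > car.py <<'E'
from h import *
import sys
Z=np.load(f"pics/{sys.argv[1]}.npz");c=dict(R=Z["R"],t=Z["t"],camera_matrix=Z["K"])
P=cloud("wrist",Z["d"],c).reshape(-1,3)
B=lambda x0,x1,y0,y1,z0,z1:P[(P[:,0]>x0)&(P[:,0]<x1)&(P[:,1]>y0)&(P[:,1]<y1)&(P[:,2]>z0)&(P[:,2]<z1)]
q=B(.47,.60,-.25,-.14,.145,.2);print("grip",len(q),cv2.minAreaRect(q[:,:2].astype(np.float32)),np.percentile(q[:,2],[5,50,95]))
t=q[q[:,2]>np.percentile(q[:,2],95)-.006];print("top",len(t),cv2.minAreaRect(t[:,:2].astype(np.float32)))
q=B(.47,.60,-.25,-.14,.03,.068);print("rack",len(q),cv2.minAreaRect(q[:,:2].astype(np.float32)))
q=B(.54,.60,-.25,-.14,.11,.142);print("lip",len(q),np.polyfit(q[:,0],q[:,1],1),q.mean(0),q.max(0))
E
python3 car.py w1
```

```text
grip 657 ((0.5292484164237976, -0.1983458399772644), (0.02551085501909256, 0.014072813093662262), 5.533223628997803) [0.15830091 0.17524598 0.17657638]
top 574 ((0.5292274951934814, -0.19811660051345825), (0.025361530482769012, 0.01355013158172369), 4.787950038909912)
rack 1142 ((0.5288413763046265, -0.19822627305984497), (0.04412739723920822, 0.0696629211306572), 5.478176116943359)
lip 492 [ 0.09841378 -0.25075394] [ 0.55987311 -0.19565471  0.13169884] [ 0.57901234 -0.18948385  0.13687773]
```

```bash
python3 -m pendant '[[0.018,-0.0145,0.03,0,0,0],[0.018,-0.0145,0.07,0,0,0],[0.018,-0.0145,0.11,0,0,0],[0.018,-0.0145,0.14,0,0,0],[0.018,-0.0145,0.15,0,0,0]]' .05 >/dev/null
python3 -m pendant '[[0,0,0.006,0,0,0],[0,0,0.012,0,0,0],[0,0,0.016,0,0,0],[0,0,0.016,0,0,0],[0,0,0.016,0,0,0]]'
python3 -m pendant '[[0,0,0,0,0,0],[0,0,0,0,0,0],[0,0,0,0,0,0],[0,0,0,0,0,0],[0,0,0,0,0,0]]' 0 40 
python3 -m pendant '[[0,0,0,0,0,0],[0,0,0,0,0,0],[0,0,0,0,0,0],[0,0,0,0,0,0],[0,0,0,0,0,0]]'
```

```text
clock: 2.55
tcp_pos: [0.5296, -0.1989, 0.2156]
orientation: [3.138, 0.139, 0.002]
contact_force: [-0.8, -0.4, 0.2]
grip_width: 0.0501
gripper_force: 0.0
clock: 3.05
tcp_pos: [0.5296, -0.1988, 0.2152]
orientation: [3.138, 0.14, 0.002]
contact_force: [0.3, 0.5, 3.8]
grip_width: 0.0134
gripper_force: 40.1
clock: 3.55
tcp_pos: [0.5296, -0.1988, 0.2152]
orientation: [3.138, 0.139, 0.002]
contact_force: [-0.0, 0.4, 5.1]
grip_width: 0.0136
gripper_force: 40.4
```

```bash
python3 -m pendant '[[0,0,-0.01,0,0,0],[0,0,-0.03,0,0,0],[0,0,-0.06,0,0,0],[0,0,-0.09,0,0,0],[0,0,-0.13,0,0,0]]' - 60
python3 -m pendant '[[-0.004,-0.03,0,0,0,0],[-0.008,-0.07,0,0,0,0],[-0.012,-0.11,0,0,0,0],[-0.016,-0.15,0,0,0,0],[-0.02,-0.19,0,0,0,0]]'
python3 -m pendant '[[0,-0.04,0,0,0,0.08],[0,-0.08,0,0,0,0.16],[0,-0.12,0,0,0,0.24],[0,-0.16,0,0,0,0.3],[0,-0.19,0,0,0,0.334]]'
python3 -m pendant '[[0,0,0,0,0,0],[0,0,0,0,0,0],[0,0,0,0,0,0],[0,0,0,0,0,0],[0,0,0,0,0,0]]'
python3 look.py w2
```

```text
clock: 4.05
tcp_pos: [0.5274, -0.1985, 0.3441]
orientation: [-3.137, -0.139, 0.008]
contact_force: [1.4, -0.2, -3.7]
grip_width: 0.0134
gripper_force: 58.5
clock: 4.55
tcp_pos: [0.4909, -0.0101, 0.3443]
orientation: [3.138, 0.139, -0.004]
contact_force: [0.3, -0.7, -1.6]
grip_width: 0.0132
gripper_force: 58.8
clock: 5.05
tcp_pos: [0.4741, 0.1801, 0.3445]
orientation: [3.117, -0.384, -0.003]
contact_force: [0.1, -1.2, -2.1]
grip_width: 0.0131
gripper_force: 58.8
clock: 5.55
tcp_pos: [0.4757, 0.1769, 0.3447]
orientation: [3.117, -0.387, -0.0]
contact_force: [-0.4, -0.5, -3.1]
grip_width: 0.0133
gripper_force: 59.0
[0.47574564 0.17685607 0.34470691] [ 3.11712721e+00 -3.86937546e-01 -3.13667989e-04] 5.55
```

View pics/w2.png

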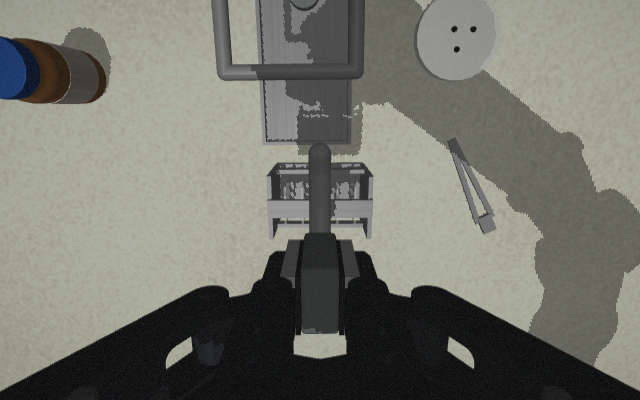

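The wrist view shows the front bar at row ~72 (columns 222–360), the lip tip at (320,148), and the carrier held straight. I'll measure bar against lip in this one view.

```bash
cat > bar.py <<'E'
from h import *
import sys
Z=np.load(f"pics/{sys.argv[1]}.npz");c=dict(R=Z["R"],t=Z["t"],camera_matrix=Z["K"])
P=cloud("wrist",Z["d"],c)
def col(u,r0,r1):
    p=P[r0:r1,u];p=p[(p[:,2]>.18)&(p[:,2]<.3)];return p
b=np.array([[*p[:,:2].mean(0),p[:,2].max()] for u in range(240,345,3) if len(p:=col(u,55,90))>3])
k=np.polyfit(b[:,1],b[:,0],1);print("bar n",len(b),"dx/dy",k[0],"yaw",-np.arctan(k[0])*1,"top z",np.median(b[:,2]),b[:,2].std())
L=P[8:60];L=L[(L[...,2]>.19)&(L[...,2]<.26)]
th=-.247;ux=np.array([np.cos(th),np.sin(th)]);uy=np.array([-np.sin(th),np.cos(th)])
v=L[:,:2]@uy;m=(v.min()+v.max())/2
a=v[v<m];bb=v[v>m];print("side bars v",a.min(),a.max(),bb.min(),bb.max(),"mid",m)
for s in(v<m,v>m):
    q=L[s];print("sidebar yaw",np.arctan(np.polyfit(q[:,0],q[:,1],1)[0]),len(q))
print("bar u(centre)",np.median(b[:,:2]@ux),"mid world",np.median(b[:,:2]@ux)*ux+m*uy)
# lip: hook bar rows 145-230 cols 308-332
h=P[140:232,305:336].reshape(-1,3);h=h[(h[:,2]>.2)&(h[:,2]<.32)]
print("hook u max",(h[:,:2]@ux).max(),"v",(h[:,:2]@uy).mean(),"yaw",np.arctan(np.polyfit(h[:,0],h[:,1],1)[0]))
uu=h[:,:2]@ux
for x in np.arange(uu.max()-.045,uu.max(),.008):
    s=h[abs(uu-x)<.004];print("u%.3f top z %.4f"%(x,s[:,2].max()),end="; ")
o=r.get_obs();t=o["tcp_pos"];print("\ntcp u,v,z",t[:2]@ux,t[:2]@uy,t[2])
E
python3 bar.py w2
```

```text
bar n 35 dx/dy 0.24130402443421697 yaw -0.2367776187694085 top z 0.22435197024754547 0.00033983905624237944
side bars v 0.2659186037219413 0.2738277567550404 0.333553757461729 0.34182358637576205 mid 0.3038710950488517
sidebar yaw -0.22314691865014114 816
sidebar yaw -0.21211174635584698 845
bar u(centre) 0.5002444490157755 mid world [0.55935747 0.17234087]
hook u max 0.46821312474352045 v 0.28837579390738527 yaw -0.228016026789273Traceback (most recent call last):
  File "bar.py", line 21, in <module>
    s=h[abs(uu-x)<.004];print("u%.3f top z %.4f"%(x,s[:,2].max()),end="; ")
                                                    ~~~~~~~~~~^^
    return umr_maximum(a, axis, None, out, keepdims, initial, where)
ValueError: zero-size array to reduction operation maximum which has no identity
```

```bash
python3 -m pendant '[[0,-0.016,0,0,0,0],[0.016,-0.016,0,0,0,0],[0.032,-0.016,0,0,0,0],[0.046,-0.016,0,0,0,0],[0.046,-0.016,0,0,0,0]]'
python3 -m pendant '[[0,0,0.006,0,0,0],[0,0,0.012,0,0,0],[0,0,0.018,0,0,0],[0,0,0.018,0,0,0],[0,0,0.018,0,0,0]]'
python3 -m pendant '[[0,0,0,0,0,0],[0,0,0,0,0,0],[0,0,0,0,0,0]]'
python3 look.py w3
```

```text
clock: 6.1
tcp_pos: [0.5265, 0.1803, 0.3444]
orientation: [3.117, -0.39, 0.001]
contact_force: [-0.3, -0.3, -2.9]
grip_width: 0.0135
gripper_force: 59.1
clock: 6.6
tcp_pos: [0.5238, 0.1824, 0.3266]
orientation: [3.118, -0.384, -0.001]
contact_force: [-0.6, 0.4, -2.5]
grip_width: 0.0135
gripper_force: 59.1
clock: 6.9
tcp_pos: [0.5242, 0.1824, 0.3271]
orientation: [-3.118, 0.384, -0.001]
contact_force: [-0.0, 0.3, -2.5]
grip_width: 0.0131
gripper_force: 59.1
[0.52416504 0.1823723  0.32706467] [-3.11787308e+00  3.84200358e-01 -6.93588185e-04] 6.9
```

View pics/w3.png

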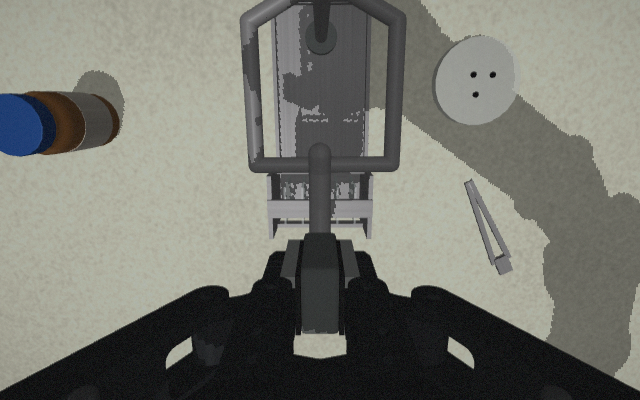

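The lip is over the bar (bar at row 163, lip tip at (320,150)) and centred in the eye (columns 250–400). Next I lower it gently and feel for contact.

```bash
f(){ grep -E 'tcp|contact'; }
python3 -m pendant '[[0,0,0.002,0,0,0],[0,0,0.004,0,0,0],[0,0,0.006,0,0,0],[0,0,0.006,0,0,0]]'|f
python3 -m pendant '[[0,0,0.001,0,0,0],[0,0,0.001,0,0,0]]'|f
python3 -m pendant '[[0,0,0.001,0,0,0],[0,0,0.001,0,0,0]]'|f
python3 -m pendant '[[0,0,0.0007,0,0,0],[0,0,0.0007,0,0,0]]'|f
```

```text
tcp_pos: [0.5239, 0.1822, 0.3203]
contact_force: [-0.3, 0.3, -2.3]
tcp_pos: [0.5241, 0.1823, 0.3197]
contact_force: [0.5, -0.4, -2.5]
tcp_pos: [0.5241, 0.1823, 0.3187]
contact_force: [0.6, 0.1, -2.6]
tcp_pos: [0.5241, 0.1823, 0.318]
contact_force: [-0.3, 0.1, -1.7]
```

```bash
f(){ grep -E 'tcp|contact'; }
python3 -m pendant '[[0,0,0.0005,0,0,0],[0,0,0.0005,0,0,0]]'|f
python3 -m pendant '[[0,0,0.0005,0,0,0],[0,0,0.0005,0,0,0]]'|f
python3 -m pendant '[[0,0,0.0005,0,0,0],[0,0,0.0005,0,0,0]]'|f
```

```text
tcp_pos: [0.5241, 0.1823, 0.3176]
contact_force: [-0.3, 0.3, -2.7]
tcp_pos: [0.5241, 0.1823, 0.3171]
contact_force: [0.0, 0.6, -3.1]
tcp_pos: [0.5242, 0.1824, 0.3169]
contact_force: [-0.8, 0.4, -1.3]
```

```bash
f(){ grep -E 'tcp|contact'; }
python3 -m pendant '[[0,0,0.0005,0,0,0],[0,0,0.0005,0,0,0]]'|f
python3 -m pendant '[[0,0,0.0005,0,0,0],[0,0,0.0005,0,0,0]]'|f
```

```text
tcp_pos: [0.5242, 0.1825, 0.3167]
contact_force: [-1.4, -1.9, 3.5]
tcp_pos: [0.5242, 0.1825, 0.3165]
contact_force: [-3.2, -1.0, 6.4]
```

Contact: the force rises from z≈0.3169, so the bar top is at ~0.2239, agreeing with the camera. I'll back off to about a 0.7 mm gap and push in gently.

```bash
f(){ grep -E 'tcp|contact'; }
python3 -m pendant '[[0,0,-0.0022,0,0,0],[0,0,-0.0022,0,0,0]]'|f
python3 -m pendant '[[0.002,0,0,0,0,0],[0.004,0,0,0,0,0],[0.006,0,0,0,0,0]]'|f
python3 -m pendant '[[0.002,0,0,0,0,0],[0.004,0,0,0,0,0]]'|f
python3 -m pendant '[[0.002,0,0,0,0,0],[0.004,0,0,0,0,0]]'|f
```

```text
tcp_pos: [0.524, 0.1822, 0.3176]
contact_force: [-0.1, 0.1, -2.4]
tcp_pos: [0.5301, 0.1807, 0.3175]
contact_force: [1.0, 0.3, -2.2]
tcp_pos: [0.5332, 0.18, 0.3174]
contact_force: [-3.9, -0.3, -2.2]
tcp_pos: [0.5374, 0.1789, 0.3175]
contact_force: [-3.6, -0.3, -1.6]
```

```bash
f(){ grep -E 'tcp|contact'; }
python3 -m pendant '[[0.002,0,0,0,0,0],[0.004,0,0,0,0,0]]'|f
python3 -m pendant '[[0.002,0,0,0,0,0],[0.004,0,0,0,0,0]]'|f
python3 -m pendant '[[0.002,0,0,0,0,0],[0.004,0,0,0,0,0]]'|f
```

```text
tcp_pos: [0.5415, 0.1781, 0.3177]
contact_force: [-3.8, 0.4, -2.1]
tcp_pos: [0.5454, 0.1771, 0.3178]
contact_force: [-4.8, 1.4, -2.5]
tcp_pos: [0.5493, 0.176, 0.3176]
contact_force: [-3.4, 1.8, -4.4]
```

```bash
f(){ grep -E 'tcp|contact'; }
python3 -m pendant '[[0.002,0,0,0,0,0],[0.004,0,0,0,0,0]]'|f
python3 -m pendant '[[0.002,0,0,0,0,0],[0.004,0,0,0,0,0]]'|f
python3 -m pendant '[[0.001,0,0,0,0,0],[0.002,0,0,0,0,0],[0.002,0,0,0,0,0]]'|f
```

```text
tcp_pos: [0.5533, 0.1748, 0.3175]
contact_force: [-3.1, 0.8, -5.2]
tcp_pos: [0.5574, 0.1737, 0.3175]
contact_force: [-1.4, 0.8, -6.6]
tcp_pos: [0.56, 0.1735, 0.3187]
contact_force: [0.0, 0.7, -2.3]
```

The gate force vanished and the hook sprang up, so it has snapped. I lower to seat the crown on the bar.

```bash
f(){ grep -E 'tcp|contact'; }
python3 -m pendant '[[0,0,0.002,0,0,0],[0,0,0.004,0,0,0],[0,0,0.006,0,0,0],[0,0,0.006,0,0,0]]'|f
python3 -m pendant '[[0,0,0.001,0,0,0],[0,0,0.002,0,0,0],[0,0,0.002,0,0,0]]'|f
python3 -m pendant '[[0,0,0.001,0,0,0],[0,0,0.001,0,0,0]]'|f
python3 - <<'E'
from h import *
a,d=grab_frame("side");b,e=grab_frame("scene")
cv2.imwrite("pics/chk.png",np.hstack([cv2.resize(a[150:290,220:330],(393,500),interpolation=2),cv2.resize(b[160:280,320:410],(375,500),interpolation=2)]))
E
```

```text
tcp_pos: [0.5588, 0.1735, 0.3115]
contact_force: [-0.3, -0.0, -2.4]
tcp_pos: [0.5592, 0.1737, 0.3102]
contact_force: [-0.6, 0.3, -0.8]
tcp_pos: [0.5596, 0.1737, 0.3097]
contact_force: [-0.6, -0.8, 4.7]
```

View pics/chk.png

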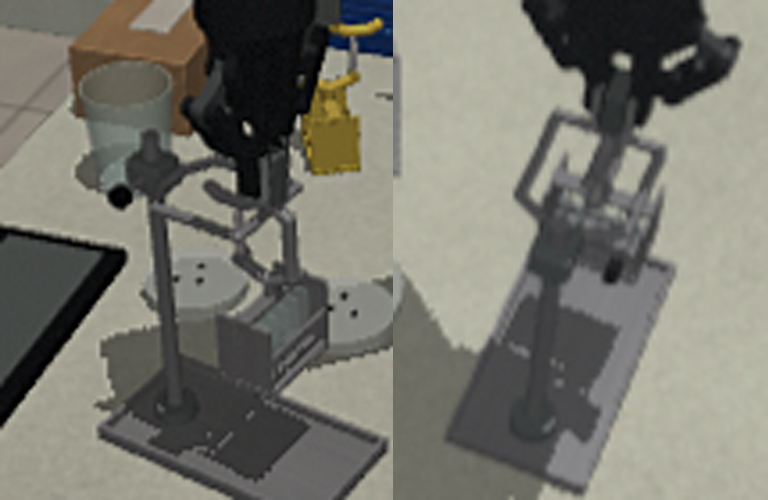

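The side view shows the bar inside the hook, with the lip past the bar and the gate upright below it at (240,220). The rack hangs level over the tray. I unload the wrist slightly, release, and rise straight up.

```bash
f(){ grep -E 'tcp|contact|width'; }
python3 -m pendant '[[0,0,-0.0005,0,0,0],[0,0,-0.0005,0,0,0],[0,0,-0.0005,0,0,0]]' - 20|f
python3 -m pendant '[[0,0,0,0,0,0],[0,0,0,0,0,0],[0,0,0,0,0,0],[0,0,0,0,0,0],[0,0,0,0,0,0]]' .035|f
python3 -m pendant '[[0,0,-0.005,0,0,0],[0,0,-0.012,0,0,0],[0,0,-0.025,0,0,0],[0,0,-0.045,0,0,0],[0,0,-0.075,0,0,0]]'|f
python3 -m pendant '[[-0.03,0,-0.03,0,0,0],[-0.06,0,-0.06,0,0,0],[-0.08,0,-0.06,0,0,0],[-0.08,0,-0.06,0,0,0]]'|f
python3 -m pendant '[[0,0,0,0,0,0],[0,0,0,0,0,0],[0,0,0,0,0,0],[0,0,0,0,0,0],[0,0,0,0,0,0]]'|f
python3 - <<'E'
from h import *
a,d=grab_frame("side");b,e=grab_frame("scene")
for n,D in(("side",d),("scene",e)):
    P=cloud(n,D).reshape(-1,3);q=P[(abs(P[:,0]-.558)<.035)&(abs(P[:,1]-.172)<.03)&(P[:,2]>.235)&(P[:,2]<.29)]
    print(n,"grip",len(q),q.mean(0),q.max(0))
np.savez("pics/fin.npz",a=a,b=b)
cv2.imwrite("pics/chk2.png",np.hstack([cv2.resize(a[150:290,220:330],(393,500),interpolation=2),cv2.resize(b[160:280,320:410],(375,500),interpolation=2)]))
E
```

```text
tcp_pos: [0.5595, 0.1737, 0.3097]
contact_force: [2.2, -0.5, 3.9]
grip_width: 0.0136
tcp_pos: [0.5588, 0.1736, 0.3091]
contact_force: [-0.5, 0.5, 0.3]
grip_width: 0.0351
tcp_pos: [0.5585, 0.1733, 0.3849]
contact_force: [0.7, 0.0, 0.1]
grip_width: 0.0351
tcp_pos: [0.4793, 0.1948, 0.4472]
contact_force: [0.7, -0.8, -0.8]
grip_width: 0.0348
tcp_pos: [0.4817, 0.1928, 0.4439]
contact_force: [-0.1, 0.2, 0.2]
grip_width: 0.0352
side grip 186 [0.55419093 0.17811899 0.25623363] [0.57028558 0.1847406  0.27369044]
scene grip 104 [0.561071   0.17406631 0.26093131] [0.57163306 0.18327155 0.27522635]
```

View pics/chk2.png

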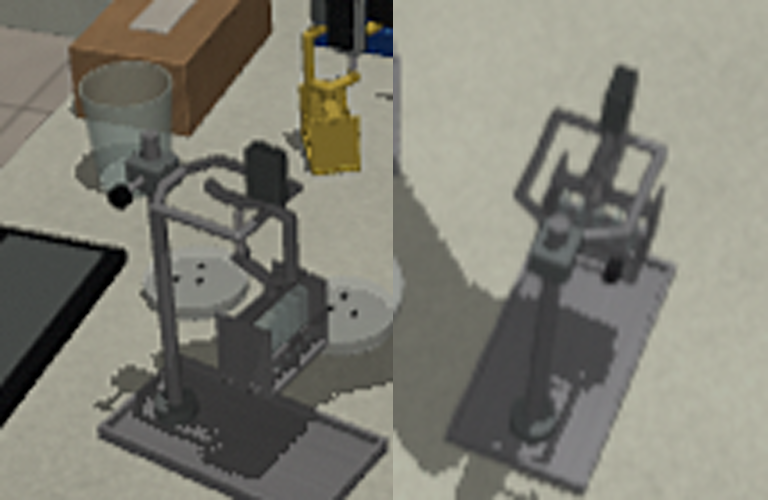

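The carrier hangs free and upright from the front bar, inside the crown, with the gate finger upright at (240,210). I check that it is still, then hand in.

```bash
for i in 1 2 3; do python3 -m pendant '[[0,0,0,0,0,0],[0,0,0,0,0,0],[0,0,0,0,0,0],[0,0,0,0,0,0],[0,0,0,0,0,0]]'>/dev/null; done
python3 - <<'E'
from h import *
F=np.load("pics/fin.npz")
A=[];
for i in range(3):
    a,d=grab_frame("side");A.append(a.astype(int))
R=lambda x:x[180:265,270:320]
print("change vs before",abs(R(A[0])-R(F["a"].astype(int))).mean(),"noise",abs(R(A[2])-R(A[0])).mean())
E
```

```text
change vs before 0.9915294117647059 noise 0.7911372549019607
```

```bash
python3 -c "from bench import r;print(r.hand_in())"
```

```text
the job is handed in; nothing more can be done
None
```

The steel carrier is clipped onto the eye's front bar and hangs upright and still from its crown, with the gate shut as far as the push force and camera views show; the gripper is clear of everything and the job is handed in.

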